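# Close a flow cell: seat the lid and thumbscrew, back off a quarter turn, hold

### The arm

A 6-joint arm with a two-finger parallel gripper is mounted at the origin on a cart in front of the work surface, level with it; the furniture and walls round the work are solid. World frame = base frame: x ahead of the robot, y to its left, z up, the work surface at z = 0. Lengths are in m, angles in rad, forces in N, time in s.
With the tool pointing down it reaches from about 0.3 to 0.775 m from the base axis. Payload 14.6 kg.
Tool frame: the origin (TCP) lies at the very end of the fingers, on their centre line; the grasp point (between the pads) lies 19 mm behind it (ctrl.hold_point_z is the z of the grasp point in the tool frame, in m); z points along the fingers, y is the direction in which the jaws open and shut (so a half turn about z gives the same grasp; the last joint's range is limited). The gripper opens to 94 mm and grips with 3 to 60 N. Pads are 16 mm wide; open, the fingers measure 119 mm over their backs; the gripper's body (75 mm by 177 mm) begins 78 mm behind the grasp point.
Start: joints at [-1.383, 0.3, 1.521, -0, 1.321, -0.067], TCP at [0.139, -0.532, 0.205] pointing down, gripper open.
Joint ranges: [-3.03, 3.03], [-0.79, 2.21], [0.23, 2.52], [-1.04, 4.18], [0, 3.07], [-2.55, 2.55]. Speed limits (rad/s): [2.22, 2.22, 2.57, 3.14, 3.14, 3.14].

### API

Orientations are given as [roll, pitch, yaw] about the fixed x, y, z axes, in that order (R = Rz(yaw) Ry(pitch) Rx(roll)).
In Python, from station import ctrl, cams, hand_in gives the robot as it stands.
- The arm moves only by the tool servo_tool, never from a script. Its argument "rows" is a list of rows, each a list of 7 numbers: the shift along the world's x, y, z in m, then the turn, a rotation vector about the world's x, y, z in rad, then the gripper command: -1 is shut, 1 is fully open, values between are in proportion. A call has exactly 8 rows; each row is the pose to reach, as a shift and turn from the pose measured when the call began; what a row does not reach only later rows make up. A row lasts 1/12 s, in which the tool goes at most 41.7 mm and 7.16 degrees, less where a joint would pass 70% of its speed; a pose out of reach is approached as far as the arm can. A call with a gripper value outside its range is refused whole. The fingers move at their own pace and stop on an object; "newtons" is the grip in N (left out, the last holds). Time passes only in rows, so rows that repeat a pose let the fingers close, or fill a call up. It gives the time, the measured TCP pose, the force and the opening at its end, in the units of the state.
- ctrl.get_obs(): the state, without advancing time (a new reading comes with each control period).
- cams.camera(name): name is "scene" or "top" or "wrist"; returns a dict with "image" (400x640x3 uint8, red, green, blue), "depth" (400x640 float32, m along the optical axis (not along the pixel's ray), 0 where there is no reading), "fx", "fy", "cx", "cy" (pixels), "rvec" (rotation vector, rad) and "tvec" (3), from world to camera coordinates, as OpenCV has them; the wrist camera has in their place "hand_eye" (4x4, takes a point from camera to tool coordinates, whose origin is the TCP and whose axes are the flange's). Camera axes: x right, y down, z forward; pixel columns grow to the right and rows downward; lengths in m; the calibration is good to about 2 mm. A picture is of the moment at which its call begins: read the wrist's pose just before it.
- hand_in(): hands the job in, once; it reports no verdict.
Trained networks look in a picture, given as the dict that the camera call returned (one of the last four; its "shot" number tells which), for a name from the list of things; names that differ only in an ending like _2 or _b are one class to them, and where a whole thing is asked for, a point or a joint stands for the part that bears it (a point fixed in the world has none). Each returns a list of dicts, best first, with "p" (0 to 1); they miss things now and then, are a little off and sometimes report something else, mostly with a low value. They report only what shows in the picture. A call takes as long as a camera call. They do not tell look-alikes from the thing itself.
- cams.spot_in(picture, name): "box" ([left, top, right, bottom] as shares, 0 to 1, of the picture: columns of its width, rows of its height, round what is visible of it).
- cams.place_of(picture, name): "at" ([column, row] as shares, 0 to 1, of the picture: columns of its width, rows of its height: a listed point, or the origin of a listed thing).
The state is a dict: "time_s": time; "qpos": joint angles; "joint_vel": joint speeds; "tau": joint torques, N m; "ee_pos": TCP position; "eef_rot": TCP orientation; "force": force on the tool from outside, world axes, zero at the start; "moment": the same for the moment, N m; "grip_width": finger opening in m.
Only numpy, scipy, OpenCV 4.12 (cv2) and the standard library are available. Lean on these libraries where they do the work, as an engineer would, in place of code of your own. Each camera call takes 0.05 s, during which the arm holds its last target.

### The job

Close up the flow cell on the bench: first press its lid down until it sits fully home on the gasket, and only then turn the thumbscrew in the lid clockwise until it seats. Then back the screw off a quarter turn, so that the gasket is not crushed, and finish there with the gripper still gripping the screw's head, the lid still fully home. Leave the things standing round it alone.

Things in the scene. Friction and masses are not known exactly. Their poses are not given: they have to be found in the camera images.
- cell_block: flow cell, fixed to the bench, at any yaw: dark foot plate 92 x 164 x 8 mm under an aluminium block 66 x 140 mm, 48 mm high, with round windows, hose barbs on its ends and a thin black gasket on top (to 49.5 mm). Origin: centre of its underside; y along its length, z up. Two 8 mm guide pins at (-24, -60) and (24, 60) mm reach up to 66.5 mm through the lid
- cell_lid (a joint): height of the lid above home, m: 0 = fully home on the gasket; starts 4 to 7 mm proud, at most 10 mm. Flat aluminium plate 66 x 140 x 10 mm; slides straight up and down on the pins without tilting and stays where left: about 6 N presses it down, about 12 N lifts it. Home, its top is 59.5 mm above the worktop
- press_pad (a point): centre of the top face of a round grey pad, 38 mm across and 4 mm high, on one end of the lid: the place to press it. 36 mm from the cell's middle along the cell's +y; it goes down with the lid and is 63.5 mm above the worktop with the lid home. The thumbscrew is 72 mm from it
- screw_head: flat upright thumb tab, head of the steel thumbscrew in the lid, 36 mm from the cell's middle along the cell's -y: 36 mm wide (its x), 12 mm thick (its y, grip across it), 26 mm high. Origin: its centre, 25.5 mm above the lid's top (85 mm above the worktop with the lid home). Turns about its upright z and rides on the lid. A round stem, 22 mm wide at the foot, carries it 12.5 mm above the lid
- thumbscrew (a joint): turn of the thumbscrew, rad: 0 = seated against its stop, grows as it is unscrewed (counter-clockwise from above), so turning clockwise brings the value down. Starts 0.9 to 2.4 rad from seated. It does not change height noticeably, turns with a steady friction of 0.08 N m, stays where it is left, and stops hard at 0. A quarter turn is 1.57 rad
- bottle_hdpe: bystander: white plastic bottle, 45 mm across, 82 mm high; origin at the centre of its underside
- bench_timer: bystander: flat digital timer, 66 x 62 x 18 mm; origin at the centre of its underside
- silica_jar: bystander: clear round jar with a white lid, 52 mm across, 76 mm high; origin at the centre of its underside
There are look-alikes about, which are no part of the job. There is more than one size of the cell_block; the one meant has the size given above.

How it is judged:
By the outcome, as a careful person would: the job done as asked, in the order asked, and still so for the second after the job is handed in, while the arm keeps its last pose, push and grip.
It also fails if it takes over 64 s, if anything falls off the work surface, if the arm or the gripper's body presses on something with over 40 N, if the wrist force passes 120 N, or if a joint passes its speed limit or range.

## Working session

There is one attempt and no reset: what is moved stays moved. The work goes in short steps, Python scripts to look and compute and a tool call to move; the robot and the scene stay as the last step left them, time stands still between calls to the robot, and variables do not carry over. Pictures are saved under pics/ and viewed, and the job is handed in when it is done.

Besides the shell and the picture viewer there is one more tool, called after "Call:" as name(argument=value, ...) on one line, values as JSON. servo_tool: Moves the arm, as the interface text tells. Its arguments: {"type":"object","properties":{"rows":{"type":"array"},"newtons":{"type":"number"}},"required":["rows"]}

```bash
mkdir -p pics; ls; cat > h.py <<'E'
import numpy as np,cv2
from station import ctrl,cams,hand_in
from scipy.spatial.transform import Rotation as Ro
def toworld(p,uv,obs=None,d=None,z=None):
    # uv pixels; either depth d or plane height z
    r=np.array([(uv[0]-p["cx"])/p["fx"],(uv[1]-p["cy"])/p["fy"],1.0])
    if "hand_eye" in p:
        H=np.array(p["hand_eye"]);R=Ro.from_euler('xyz',obs["eef_rot"]).as_matrix()
        Rw=R@H[:3,:3];o=R@H[:3,3]+np.array(obs["ee_pos"])
    else:
        Rc=cv2.Rodrigues(np.array(p["rvec"],float))[0];Rw=Rc.T;o=-Rc.T@np.array(p["tvec"],float).ravel()
    if d is None:
        v=Rw@r;d=(z-o[2])/v[2]
    return o+Rw@(r*d)
def cloud(p,obs=None):
    D=p["depth"];v,u=np.mgrid[0:D.shape[0],0:D.shape[1]]
    r=np.stack([(u-p["cx"])/p["fx"],(v-p["cy"])/p["fy"],np.ones_like(D)],-1)*D[...,None]
    if "hand_eye" in p:
        H=np.array(p["hand_eye"]);R=Ro.from_euler('xyz',obs["eef_rot"]).as_matrix()
        Rw=R@H[:3,:3];o=R@H[:3,3]+np.array(obs["ee_pos"])
    else:
        Rc=cv2.Rodrigues(np.array(p["rvec"],float))[0];Rw=Rc.T;o=-Rc.T@np.array(p["tvec"],float).ravel()
    return r@Rw.T+o
def save(p,n): cv2.imwrite("pics/"+n,cv2.cvtColor(p["image"],cv2.COLOR_RGB2BGR))
E
cat > a.py <<'E'
from h import *
o=ctrl.get_obs();print(o, ctrl.hold_point_z)
for c in ["top","scene"]:
    p=cams.camera(c);save(p,c+"0.png")
    C=cloud(p)
    np.savez(c+"0.npz",C=C,D=p["depth"],im=p["image"])
    for n in ["cell_block","press_pad","screw_head"]:
        for f in ("spot_in","place_of"):
            for r in getattr(cams,f)(p,n)[:3]:
                if "at" in r:
                    uv=[r["at"][0]*640,r["at"][1]*400];print(c,n,round(r["p"],2),np.round(uv,1),C[int(uv[1]),int(uv[0])].round(4))
                else: print(c,n,round(r["p"],2),(np.array(r["box"])*[640,400,640,400]).round(0))
E
python3 a.py
```

```text
pics
{'time_s': 0.0, 'qpos': array([-1.38263064e+00,  3.00451446e-01,  1.52154398e+00, -2.24846734e-05,
        1.32070855e+00, -6.65941616e-02]), 'joint_vel': array([ 0.00087342, -0.00063979,  0.00210195,  0.00028289,  0.00089258,
       -0.00112633]), 'tau': array([ 1.92975247e-03, -5.31812096e+01, -3.52735806e+01,  7.08930963e-02,
        2.44248100e-02, -5.76898401e-05]), 'ee_pos': array([ 0.13855485, -0.53200345,  0.20491281]), 'eef_rot': array([-3.14048234e+00, -5.22223066e-05,  2.54765393e-01]), 'force': array([-0.55968824, -0.57038518, -0.08818589]), 'moment': array([-0.02175164,  0.05247592, -0.0029047 ]), 'grip_width': 0.09401213146032623} -0.0188
top cell_block 0.86 [350. 169. 391. 195.]
top cell_block 0.61 [313. 212. 379. 280.]
top cell_block 0.77 [320.6 142.8] [ 0.7939 -0.1631  0.0442]
top cell_block 0.72 [346.  240.9] [ 0.5123 -0.2495  0.0639]
top cell_block 0.56 [367.9 182.2] [ 0.6843 -0.3048  0.0395]
top press_pad 0.95 [302. 124. 336. 156.]
top press_pad 0.87 [353. 169. 388. 193.]
top press_pad 0.85 [327. 219. 378. 269.]
top press_pad 0.78 [362.  233.3] [ 0.5335 -0.29
[... 506 characters left out ...]
[279. 199.] [ 0.7788 -0.122   0.0274]
scene cell_block 0.75 [361.2 217.7] [ 0.472  -0.2098  0.0448]
scene cell_block 0.64 [327.5 190.1] [ 0.6719 -0.278   0.0339]
scene press_pad 0.88 [352. 194. 372. 216.]
scene press_pad 0.72 [320. 180. 337. 192.]
scene press_pad 0.54 [271. 181. 286. 200.]
scene press_pad 0.73 [278.1 183.4] [ 0.8377 -0.187   0.04  ]
scene press_pad 0.6 [359.8 195.9] [ 0.5344 -0.2855  0.069 ]
scene press_pad 0.57 [328.9 181.4] [ 0.6764 -0.288   0.0675]
scene screw_head 0.52 [361. 197. 364. 207.]
scene screw_head 0.55 [365. 203.] [ 0.4743 -0.2239  0.0997]
scene screw_head 0.48 [325.2 181.2] [ 0.6856 -0.2816  0.0667]
scene screw_head 0.38 [276.2 192.6] [ 0.801  -0.1359  0.0414]
```

```bash
python3 -c "
import cv2
a=cv2.imread('pics/top0.png')[100:300,220:460];cv2.imwrite('pics/top0c.png',cv2.resize(a,None,fx=3.3,fy=3,interpolation=2)[:600,:800])
"
```

```text
(no output)
```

View pics/top0.png

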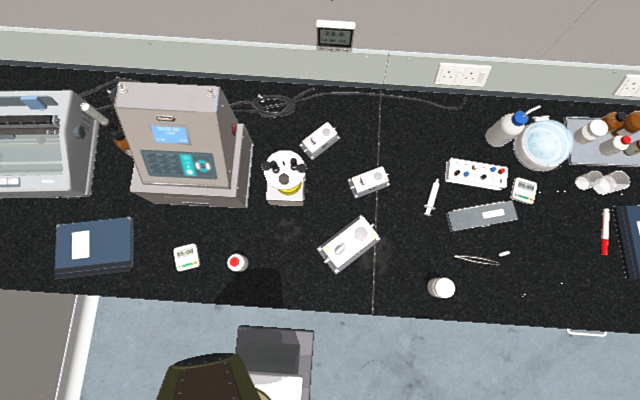

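View pics/scene0.png

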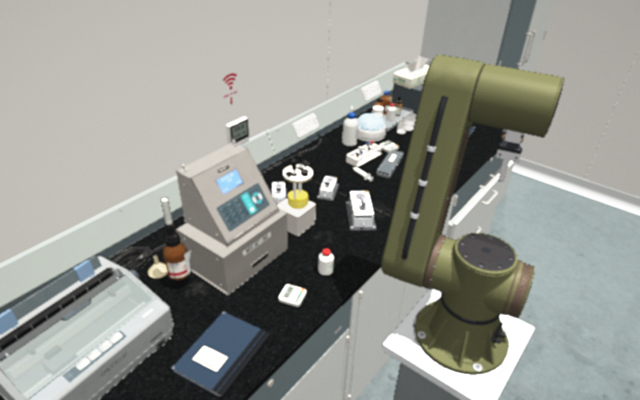

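View pics/top0c.png

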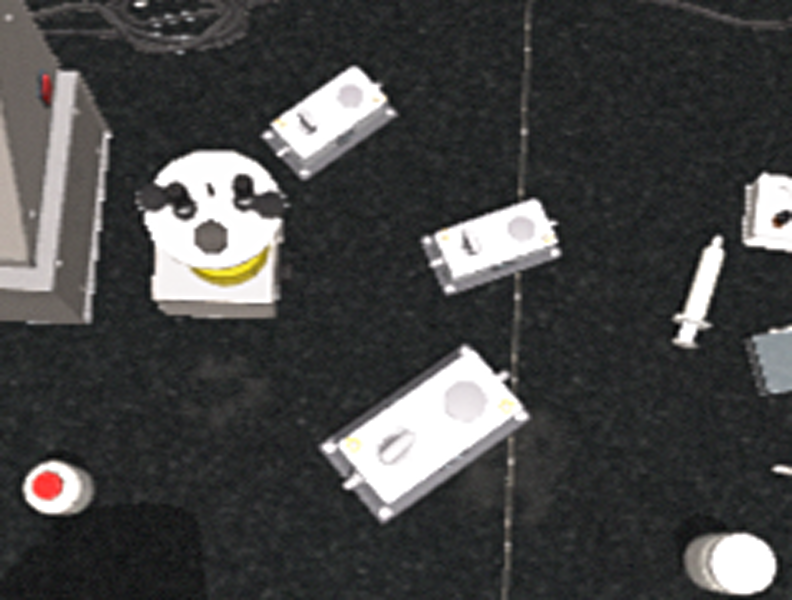

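The target is the large cell at px (350,243); the two smaller ones are look-alikes. I'll fit its pose roughly and bring the wrist camera over it.

```bash
cat > fit.py <<'E'
from h import *
def fitlid(C,im=None,c0=(0.512,-0.265)):
    P=C.reshape(-1,3); m=(np.hypot(P[:,0]-c0[0],P[:,1]-c0[1])<0.11)&(P[:,2]>0.055)&(P[:,2]<0.0725)
    Q=P[m]; h,e=np.histogram(Q[:,2],bins=np.arange(.055,.0735,.001)); print("z hist",dict(zip(e.round(3),h)))
    (c,s,a)=cv2.minAreaRect((Q[:,:2]*1000).astype(np.float32)); print("rect mm",c,s,a)
    T=P[(np.hypot(P[:,0]-c0[0],P[:,1]-c0[1])<0.11)&(P[:,2]>0.085)&(P[:,2]<.115)]
    print("tab n",len(T)); 
    if len(T)>5: print("tab mean",T.mean(0).round(4),"max z",T[:,2].max(), cv2.minAreaRect((T[:,:2]*1000).astype(np.float32)))
if __name__=="__main__":
    fitlid(np.load("top0.npz")["C"]); p=cams.camera("wrist"); print(np.array(p["hand_eye"]).round(3),p["fx"],p["cx"],p["cy"])
E
python3 fit.py
```

```text
z hist {np.float64(0.055): np.int64(1), np.float64(0.056): np.int64(1), np.float64(0.057): np.int64(2), np.float64(0.058): np.int64(10), np.float64(0.059): np.int64(20), np.float64(0.06): np.int64(61), np.float64(0.061): np.int64(122), np.float64(0.062): np.int64(191), np.float64(0.063): np.int64(222), np.float64(0.064): np.int64(201), np.float64(0.065): np.int64(141), np.float64(0.066): np.int64(102), np.float64(0.067): np.int64(57), np.float64(0.068): np.int64(43), np.float64(0.069): np.int64(18), np.float64(0.07): np.int64(7), np.float64(0.071): np.int64(3), np.float64(0.072): np.int64(0)}
rect mm (509.4250183105469, -262.4398193359375) (65.98690795898438, 140.98471069335938) 41.23640060424805
tab n 66
tab mean [ 0.4846 -0.2346  0.1005] max z 0.10496943988645868 ((484.7236022949219, -234.63258361816406), (12.808008193969727, 34.05023193359375), 46.97402572631836)
[[ 0.002 -0.969 -0.249  0.073]
 [ 1.     0.002  0.     0.001]
 [ 0.    -0.249  0.969 -0.179]
 [ 0.     0.     0.     1.   ]] 325.48343041203634 314.20110728152764 197.84533561260926
```

Call:
servo_tool(rows=[[0.04,0.03,0.01,0,0,0,1],[0.08,0.06,0.02,0,0,0,1],[0.12,0.09,0.04,0,0,0,1],[0.15,0.115,0.05,0,0,0.1,1],[0.18,0.14,0.06,0,0,0.2,1],[0.21,0.165,0.06,0,0,0.3,1],[0.24,0.19,0.06,0,0,0.4,1],[0.27,0.21,0.06,0,0,0.5,1]])

```text
time_s: 1.42
ee_pos: [0.3968, -0.3301, 0.266]
eef_rot: [3.14, -0.0, 0.76]
force: [0.4, -1.1, 0.5]
grip_width: 0.094
```

```bash
cat > w.py <<'E'
import sys
from fit import *
n=sys.argv[1]
o=ctrl.get_obs();p=cams.camera("wrist");save(p,n+".png");C=cloud(p,o)
np.savez(n+".npz",C=C,im=p["image"])
print(o["time_s"],o["ee_pos"].round(4),o["eef_rot"].round(3),o["qpos"].round(3))
fitlid(C)
for nm in ["press_pad","screw_head"]:
    for r in cams.place_of(p,nm)[:2]:
        uv=[r["at"][0]*640,r["at"][1]*400];print(nm,round(r["p"],2),np.round(uv,1),C[min(int(uv[1]),399),min(639,int(uv[0]))].round(4))
E
python3 w.py w1
```

```text
1.4167 [ 0.3968 -0.3301  0.266 ] [ 3.14 -0.    0.76] [-0.765  0.182  1.526 -0.     1.432  0.046]
z hist {np.float64(0.055): np.int64(0), np.float64(0.056): np.int64(9), np.float64(0.057): np.int64(5), np.float64(0.058): np.int64(7), np.float64(0.059): np.int64(8), np.float64(0.06): np.int64(6), np.float64(0.061): np.int64(62), np.float64(0.062): np.int64(498), np.float64(0.063): np.int64(2288), np.float64(0.064): np.int64(2625), np.float64(0.065): np.int64(938), np.float64(0.066): np.int64(231), np.float64(0.067): np.int64(399), np.float64(0.068): np.int64(403), np.float64(0.069): np.int64(137), np.float64(0.07): np.int64(35), np.float64(0.071): np.int64(14), np.float64(0.072): np.int64(5)}
rect mm (512.0153198242188, -264.8314208984375) (66.38582611083984, 140.22708129882812) 41.341732025146484
tab n 533
tab mean [ 0.4873 -0.2388  0.1004] max z 0.10430654580713916 ((487.91748046875, -238.108642578125), (12.600573539733887, 35.71390151977539), 48.580726623535156)
press_pad 0.78 [374.6  62.8] [ 0.5343 -0.2904  0.0688]
screw_head 0.76 [309.4  56.3] [ 0.4867 -0.2396  0.1023]
```

View pics/w1.png

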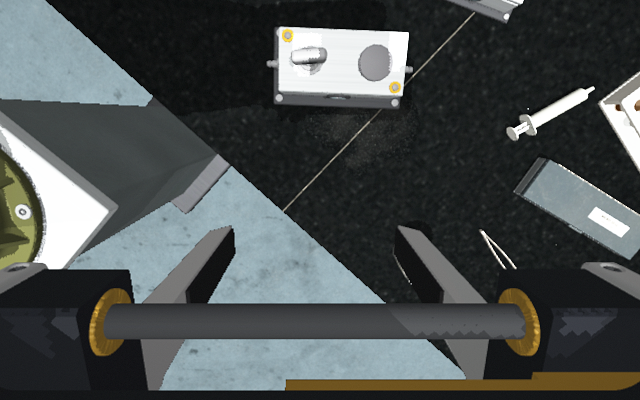

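The picture shows the large cell, with its screw at px (309,56) and its pad at (375,63). The lid is about 4.5 mm proud. I'm moving over the pad with the fingers closing.

Call:
servo_tool(rows=[[0.03,0.01,-0.01,0,0,0,-1],[0.06,0.02,-0.025,0,0,0,-1],[0.09,0.03,-0.04,0,0,0,-1],[0.12,0.037,-0.055,0,0,0,-1],[0.137,0.039,-0.075,0,0,0,-1],[0.137,0.039,-0.1,0,0,0,-1],[0.137,0.039,-0.125,0,0,0,-1],[0.137,0.039,-0.145,0,0,0,-1]], newtons=20)

```text
time_s: 2.23
ee_pos: [0.5331, -0.2919, 0.1179]
eef_rot: [-3.14, 0.001, 0.757]
force: [1.2, -0.4, -0.7]
grip_width: 0.044
```

Call:
servo_tool(rows=[[0,0,0,0,0,0,-1],[0,0,-0.01,0,0,0,-1],[0,0,-0.02,0,0,0,-1],[0,0,-0.03,0,0,0,-1],[0,0,-0.035,0,0,0,-1],[0,0,-0.04,0,0,0,-1],[0,0,-0.042,0,0,0,-1],[0,0,-0.042,0,0,0,-1]])

```text
time_s: 2.9
ee_pos: [0.533, -0.2919, 0.0757]
eef_rot: [-3.14, 0.001, 0.757]
force: [-0.1, 0.6, 0.2]
grip_width: 0.0008
```

```bash
python3 w.py w2
```

```text
2.9 [ 0.533  -0.2919  0.0757] [-3.14e+00  1.00e-03  7.57e-01] [-0.561  0.557  1.473 -0.     1.114  0.253]
z hist {np.float64(0.055): np.int64(8), np.float64(0.056): np.int64(45), np.float64(0.057): np.int64(67), np.float64(0.058): np.int64(70), np.float64(0.059): np.int64(76), np.float64(0.06): np.int64(72), np.float64(0.061): np.int64(99), np.float64(0.062): np.int64(562), np.float64(0.063): np.int64(4814), np.float64(0.064): np.int64(7341), np.float64(0.065): np.int64(1878), np.float64(0.066): np.int64(416), np.float64(0.067): np.int64(545), np.float64(0.068): np.int64(666), np.float64(0.069): np.int64(149), np.float64(0.07): np.int64(123), np.float64(0.071): np.int64(72), np.float64(0.072): np.int64(14)}
rect mm (512.1447143554688, -265.034912109375) (66.12942504882812, 139.92681884765625) 41.431671142578125
tab n 3243
tab mean [ 0.5083 -0.2542  0.0996] max z 0.11498303917594005 ((513.6182861328125, -259.9054870605469), (12.078012466430664, 101.02391052246094), 48.15672302246094)
press_pad 0.95 [311.3 232.8] [ 0.5399 -0.2849  0.0867]
screw_head 0.9 [181.4 242.1] [ 0.4945 -0.2373  0.1007]
screw_head 0.72 [500.3  38.1] [ 0.6845 -0.2885  0.0628]
```

View pics/w2.png

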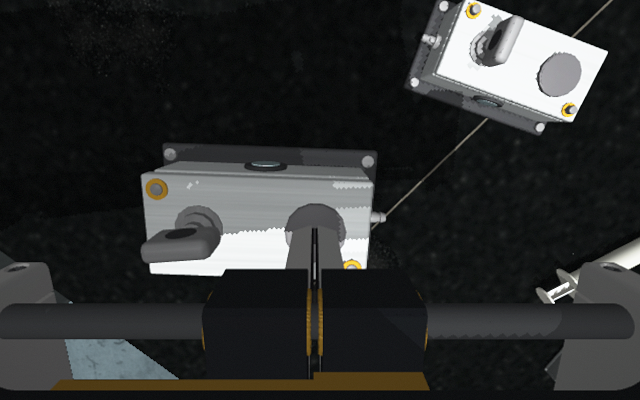

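Fingers are over the pad (px 315,230). Now I'll press gently.

Call:
servo_tool(rows=[[0.001,0,-0.002,0,0,0,-1],[0.001,0,-0.004,0,0,0,-1],[0.001,0,-0.006,0,0,0,-1],[0.001,0,-0.007,0,0,0,-1],[0.001,0,-0.008,0,0,0,-1],[0.001,0,-0.009,0,0,0,-1],[0.001,0,-0.01,0,0,0,-1],[0.001,0,-0.01,0,0,0,-1]])

```text
time_s: 3.72
ee_pos: [0.5342, -0.2919, 0.0666]
eef_rot: [-3.141, 0.0, 0.757]
force: [-1.3, 1.9, 3.4]
grip_width: 0.0003
```

Call:
servo_tool(rows=[[0,0,-0.001,0,0,0,-1],[0,0,-0.002,0,0,0,-1],[0,0,-0.002,0,0,0,-1],[0,0,-0.003,0,0,0,-1],[0,0,-0.003,0,0,0,-1],[0,0,-0.004,0,0,0,-1],[0,0,-0.004,0,0,0,-1],[0,0,-0.004,0,0,0,-1]])

```text
time_s: 4.38
ee_pos: [0.5343, -0.292, 0.0637]
eef_rot: [-3.141, 0.0, 0.757]
force: [-4.6, 3.2, 13.3]
grip_width: 0.0005
```

Call:
servo_tool(rows=[[0,0,-0.001,0,0,0,-1],[0,0,-0.001,0,0,0,-1],[0,0,-0.0015,0,0,0,-1],[0,0,-0.0015,0,0,0,-1],[0,0,-0.002,0,0,0,-1],[0,0,-0.002,0,0,0,-1],[0,0,-0.002,0,0,0,-1],[0,0,-0.002,0,0,0,-1]])

```text
time_s: 5.05
ee_pos: [0.5343, -0.292, 0.0636]
eef_rot: [-3.141, 0.0, 0.757]
force: [-9.8, 6.5, 21.7]
grip_width: 0.0005
```

The lid stopped at 63.6 mm (home is 63.5) and did not move as force rose from 13 to 22 N, so it is home. I'll back off and turn over the screw.

Call:
servo_tool(rows=[[0,0,0.005,0,0,0,-1],[0,0,0.03,0,0,0,-1],[0,0,0.065,0,0,0.1,0],[-0.01,0.01,0.1,0,0,0.22,1],[-0.02,0.025,0.115,0,0,0.34,1],[-0.03,0.04,0.115,0,0,0.46,1],[-0.04,0.05,0.115,0,0,0.58,1],[-0.046,0.054,0.115,0,0,0.7,1]])

```text
time_s: 5.72
ee_pos: [0.4878, -0.2369, 0.179]
eef_rot: [3.141, 0.0, 1.464]
force: [1.1, -0.2, 0.2]
grip_width: 0.037
```

Call:
servo_tool(rows=[[0,0,0,0,0,0.12,1],[0,0,0,0,0,0.24,1],[0,0,0,0,0,0.36,1],[0,0,0,0,0,0.48,1],[0,0,0,0,0,0.6,1],[0,0,0,0,0,0.72,1],[0,0,0,0,0,0.84,1],[0,0,0,0,0,0.95,1]])

```text
time_s: 6.38
ee_pos: [0.4878, -0.2369, 0.1789]
eef_rot: [3.141, 0.001, 2.42]
force: [-0.4, -0.4, -0.1]
grip_width: 0.0903
```

```bash
python3 w.py w3
```

```text
6.3833 [ 0.4878 -0.2369  0.1789] [3.141e+00 1.000e-03 2.420e+00] [-0.52   0.305  1.577  0.     1.258 -1.369]
z hist {np.float64(0.055): np.int64(11), np.float64(0.056): np.int64(30), np.float64(0.057): np.int64(299), np.float64(0.058): np.int64(2077), np.float64(0.059): np.int64(3546), np.float64(0.06): np.int64(1168), np.float64(0.061): np.int64(227), np.float64(0.062): np.int64(368), np.float64(0.063): np.int64(527), np.float64(0.064): np.int64(165), np.float64(0.065): np.int64(86), np.float64(0.066): np.int64(73), np.float64(0.067): np.int64(14), np.float64(0.068): np.int64(0), np.float64(0.069): np.int64(0), np.float64(0.07): np.int64(0), np.float64(0.071): np.int64(0), np.float64(0.072): np.int64(1)}
rect mm (511.4942321777344, -264.31341552734375) (66.18700408935547, 140.05596923828125) 41.3741569519043
tab n 600
tab mean [ 0.4864 -0.2363  0.0965] max z 0.10003342087622169 ((487.051513671875, -237.1756591796875), (11.9595365524292, 35.04895782470703), 48.76172637939453)
press_pad 0.74 [372.6 380.4] [ 0.4827 -0.2162  0.3023]
press_pad 0.7 [303.3 264.1] [ 0.535  -0.2925  0.0639]
screw_head 0.91 [312.9 201. ] [ 0.4852 -0.2366  0.0984]
screw_head 0.81 [395.5 354.2] [ 0.6802 -0.2894  0.0606]
```

View pics/w3.png

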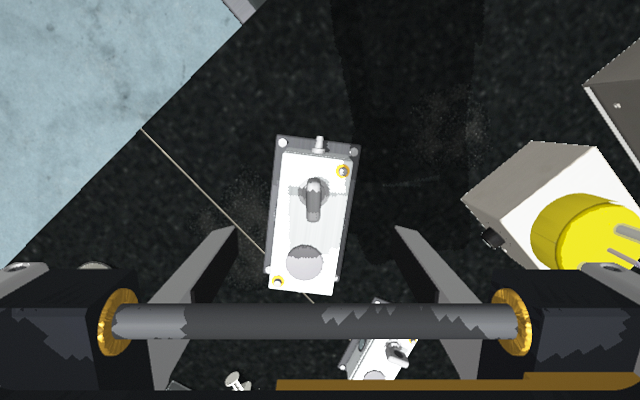

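The lid is about 5 mm lower, and the tab at px (313,200) lies upright between the jaws. The tool yaw of 2.42 matches the tab at 2.42. Now I'll go down and grip.

Call:
servo_tool(rows=[[0,0,-0.02,0,0,0,1],[0,0,-0.045,0,0,0,1],[0,0,-0.07,0,0,0,1],[0,0,-0.085,0,0,0,1],[0,0,-0.095,0,0,0,1],[0,0,-0.104,0,0,0,1],[0,0,-0.104,0,0,0,0.3],[0,0,-0.104,0,0,0,-0.2]])

```text
time_s: 7.2
ee_pos: [0.488, -0.2371, 0.0753]
eef_rot: [3.141, 0.001, 2.41]
force: [0.5, -1.0, 0.4]
grip_width: 0.0837
```

Call:
servo_tool(rows=[[0,0,0,0,0,0,-0.4],[0,0,0,0,0,0,-0.5],[0,0,0,0,0,0,-0.6],[0,0,0,0,0,0,-0.7],[0,0,0,0,0,0,-1],[0,0,0,0,0,0,-1],[0,0,0,0,0,0,-1],[0,0,0,0,0,0,-1]], newtons=25)

```text
time_s: 7.87
ee_pos: [0.488, -0.2371, 0.0753]
eef_rot: [3.141, 0.001, 2.41]
force: [-0.5, -0.6, 0.1]
grip_width: 0.0306
```

```bash
cat > s.py <<'E'
from station import ctrl
o=ctrl.get_obs();print({k:(v if k in("time_s","grip_width") else v.round(4)) for k,v in o.items()})
E
python3 s.py
```

```text
{'time_s': 7.8667, 'qpos': array([-5.2000e-01,  4.2660e-01,  1.6739e+00,  6.0000e-04,  1.0401e+00,
       -1.3594e+00]), 'joint_vel': array([ 0.0011, -0.0004,  0.0021,  0.    ,  0.001 , -0.0011]), 'tau': array([ 8.00000e-04, -5.54822e+01, -3.04201e+01,  1.10000e-03,
        7.47000e-02,  1.10000e-03]), 'ee_pos': array([ 0.488 , -0.2371,  0.0753]), 'eef_rot': array([3.1409e+00, 9.0000e-04, 2.4100e+00]), 'force': array([-0.5036, -0.6058,  0.1432]), 'moment': array([ 0.0005, -0.1623,  0.0455]), 'grip_width': 0.030610336955660206}
```

Call:
servo_tool(rows=[[0,0,0,0,0,0,-1],[0,0,0,0,0,0,-1],[0,0,0,0,0,0,-1],[0,0,0,0,0,0,-1],[0,0,0,0,0,0,-1],[0,0,0,0,0,0,-1],[0,0,0,0,0,0,-1],[0,0,0,0,0,0,-1]])

```text
time_s: 8.53
ee_pos: [0.4875, -0.2377, 0.0754]
eef_rot: [-3.141, 0.001, 2.41]
force: [-4.4, -4.7, 1.5]
grip_width: 0.0118
```

```bash
python3 s.py
```

```text
{'time_s': 8.5333, 'qpos': array([-5.2080e-01,  4.2650e-01,  1.6741e+00, -9.0000e-04,  1.0405e+00,
       -1.3594e+00]), 'joint_vel': array([ 0.0005, -0.0014,  0.0014, -0.0016, -0.0001,  0.0009]), 'tau': array([  3.4248, -54.8012, -30.8038,   1.3921,  -0.4254,  -0.062 ]), 'ee_pos': array([ 0.4875, -0.2377,  0.0754]), 'eef_rot': array([-3.1410e+00,  7.0000e-04,  2.4098e+00]), 'force': array([-4.3536, -4.6939,  1.4827]), 'moment': array([-0.8474,  0.7779, -0.0436]), 'grip_width': 0.011809039759885693}
```

Gripped at 11.8 mm. Turning clockwise 0.8 rad.

Call:
servo_tool(rows=[[0,0,0,0,0,-0.1,-1],[0,0,0,0,0,-0.2,-1],[0,0,0,0,0,-0.3,-1],[0,0,0,0,0,-0.4,-1],[0,0,0,0,0,-0.5,-1],[0,0,0,0,0,-0.6,-1],[0,0,0,0,0,-0.7,-1],[0,0,0,0,0,-0.8,-1]])

```text
time_s: 9.2
ee_pos: [0.4869, -0.2381, 0.0754]
eef_rot: [-3.14, 0.001, 1.605]
force: [-5.7, -3.0, 2.6]
grip_width: 0.0119
```

```bash
python3 s.py
```

```text
{'time_s': 9.2, 'qpos': array([-0.5214,  0.4266,  1.6738, -0.0022,  1.0423, -0.5544]), 'joint_vel': array([-7.0000e-04, -1.0000e-04,  6.0000e-04, -1.0000e-04,  2.5000e-03,
        1.1912e+00]), 'tau': array([  2.4897, -54.4615, -31.2761,   1.225 ,  -0.8274,  -2.4047]), 'ee_pos': array([ 0.4869, -0.2381,  0.0754]), 'eef_rot': array([-3.1397e+00,  1.0000e-03,  1.6049e+00]), 'force': array([-5.6597, -2.9711,  2.6131]), 'moment': array([-0.507 ,  0.8984,  0.1357]), 'grip_width': 0.011903570354332066}
```

Call:
servo_tool(rows=[[0,0,0,0,0,-0.03,-1],[0,0,0,0,0,-0.06,-1],[0,0,0,0,0,-0.09,-1],[0,0,0,0,0,-0.12,-1],[0,0,0,0,0,-0.15,-1],[0,0,0,0,0,-0.18,-1],[0,0,0,0,0,-0.2,-1],[0,0,0,0,0,-0.2,-1]])

```text
time_s: 9.87
ee_pos: [0.4866, -0.2381, 0.0754]
eef_rot: [-3.139, 0.001, 1.404]
force: [-3.7, -0.6, 1.6]
grip_width: 0.0119
```

```bash
python3 s.py
```

```text
{'time_s': 9.8667, 'qpos': array([-0.5216,  0.4267,  1.6737, -0.0022,  1.0431, -0.3538]), 'joint_vel': array([ 0.0018,  0.0002, -0.0002,  0.001 ,  0.0002, -0.0408]), 'tau': array([  1.0636, -54.6715, -31.0449,   0.5282,  -0.5653,   0.5408]), 'ee_pos': array([ 0.4866, -0.2381,  0.0754]), 'eef_rot': array([-3.1391e+00,  1.1000e-03,  1.4041e+00]), 'force': array([-3.6819, -0.6457,  1.5917]), 'moment': array([-0.1827,  0.498 ,  0.0604]), 'grip_width': 0.011858163254102971}
```

Call:
servo_tool(rows=[[0,0,0,0,0,-0.03,-1],[0,0,0,0,0,-0.06,-1],[0,0,0,0,0,-0.09,-1],[0,0,0,0,0,-0.12,-1],[0,0,0,0,0,-0.15,-1],[0,0,0,0,0,-0.18,-1],[0,0,0,0,0,-0.2,-1],[0,0,0,0,0,-0.2,-1]])

```text
time_s: 10.53
ee_pos: [0.4865, -0.2381, 0.0754]
eef_rot: [-3.139, 0.001, 1.204]
force: [-4.1, -0.2, 2.5]
grip_width: 0.012
```

```bash
python3 s.py
```

```text
{'time_s': 10.5333, 'qpos': array([-0.5219,  0.4267,  1.6736, -0.0018,  1.0438, -0.1539]), 'joint_vel': array([ 0.0024, -0.0017,  0.001 ,  0.001 , -0.0001, -0.0362]), 'tau': array([  0.8432, -54.5343, -31.261 ,   0.4764,  -0.7552,   0.5338]), 'ee_pos': array([ 0.4865, -0.2381,  0.0754]), 'eef_rot': array([-3.1388e+00,  1.1000e-03,  1.2036e+00]), 'force': array([-4.0849, -0.2463,  2.5381]), 'moment': array([-0.0541,  0.58  ,  0.0221]), 'grip_width': 0.012044560182435328}
```

Call:
servo_tool(rows=[[0,0,0,0,0,-0.025,-1],[0,0,0,0,0,-0.05,-1],[0,0,0,0,0,-0.075,-1],[0,0,0,0,0,-0.1,-1],[0,0,0,0,0,-0.125,-1],[0,0,0,0,0,-0.15,-1],[0,0,0,0,0,-0.175,-1],[0,0,0,0,0,-0.2,-1]])

```text
time_s: 11.2
ee_pos: [0.4864, -0.238, 0.0753]
eef_rot: [-3.138, 0.001, 1.001]
force: [-4.9, 1.5, 3.4]
grip_width: 0.0117
```

```bash
python3 s.py; python3 w.py w4
```

```text
{'time_s': 11.2, 'qpos': array([-5.2220e-01,  4.2680e-01,  1.6736e+00, -1.2000e-03,  1.0445e+00,
        4.7900e-02]), 'joint_vel': array([-1.700e-03,  1.000e-04,  2.000e-04,  3.000e-04,  2.500e-03,
        2.964e-01]), 'tau': array([  0.7022, -54.1438, -31.6735,   0.5252,  -1.1887,  -0.5442]), 'ee_pos': array([ 0.4864, -0.238 ,  0.0753]), 'eef_rot': array([-3.1383e+00,  1.2000e-03,  1.0013e+00]), 'force': array([-4.9464,  1.4681,  3.3772]), 'moment': array([0.1023, 0.8749, 0.0641]), 'grip_width': 0.01173471602511125}
11.2 [ 0.4864 -0.238   0.0753] [-3.138e+00  1.000e-03  1.001e+00] [-5.220e-01  4.270e-01  1.674e+00 -1.000e-03  1.044e+00  4.800e-02]
z hist {np.float64(0.055): np.int64(57), np.float64(0.056): np.int64(76), np.float64(0.057): np.int64(359), np.float64(0.058): np.int64(3185), np.float64(0.059): np.int64(6061), np.float64(0.06): np.int64(1889), np.float64(0.061): np.int64(289), np.float64(0.062): np.int64(620), np.float64(0.063): np.int64(1053), np.float64(0.064): np.int64(245), np.float64(0.065): np.int64(59), np.float64(0.066): np.int64(76), np.float64(0.067): np.int64(12), np.float64(0.068): np.int64(1), np.float64(0.069): np.int64(0), np.float64(0.07): np.int64(0), np.float64(0.071): np.int64(0), np.float64(0.072): np.int64(0)}
rect mm (512.1849365234375, -264.7785949707031) (66.11717987060547, 140.21388244628906) 41.4692268371582
tab n 2656
tab mean [ 0.4911 -0.2338  0.0988] max z 0.11499648471956317 ((492.0340881347656, -237.4677276611328), (32.885581970214844, 32.16532897949219), 89.36502075195312)
press_pad 0.64 [419.1 261.8] [ 0.5339 -0.2912  0.0619]
screw_head 0.72 [314.3 244.8] [ 0.4916 -0.2324  0.0987]
```

View pics/w4.png

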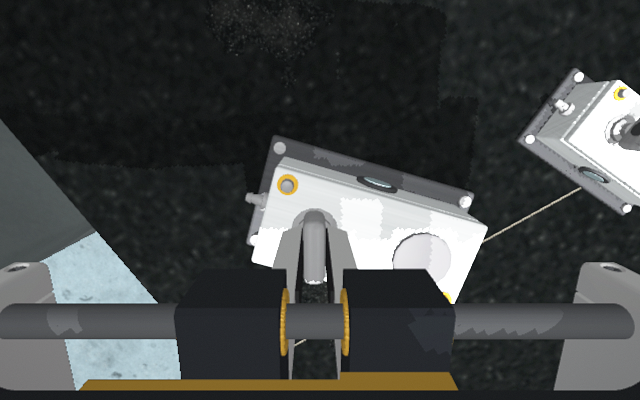

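The tab at px (315,245) is following the jaws squarely and the lid is still home. Continuing.

Call:
servo_tool(rows=[[0,0,0,0,0,-0.025,-1],[0,0,0,0,0,-0.05,-1],[0,0,0,0,0,-0.075,-1],[0,0,0,0,0,-0.1,-1],[0,0,0,0,0,-0.125,-1],[0,0,0,0,0,-0.15,-1],[0,0,0,0,0,-0.175,-1],[0,0,0,0,0,-0.2,-1]])

```text
time_s: 12.02
ee_pos: [0.4862, -0.2379, 0.0753]
eef_rot: [-3.138, 0.001, 0.8]
force: [-5.9, 1.2, 4.0]
grip_width: 0.012
```

```bash
python3 s.py
```

```text
{'time_s': 12.0167, 'qpos': array([-5.2250e-01,  4.2680e-01,  1.6736e+00, -4.0000e-04,  1.0451e+00,
        2.4880e-01]), 'joint_vel': array([-0.0014,  0.0008,  0.0007,  0.0016,  0.0005,  0.2983]), 'tau': array([  0.5333, -53.9827, -31.8043,   0.4912,  -1.3403,  -0.5361]), 'ee_pos': array([ 0.4862, -0.2379,  0.0753]), 'eef_rot': array([-3.1379e+00,  1.3000e-03,  7.9960e-01]), 'force': array([-5.9026,  1.1816,  4.0425]), 'moment': array([0.1843, 0.9544, 0.0568]), 'grip_width': 0.012033465660704398}
```

Call:
servo_tool(rows=[[0,0,0,0,0,-0.025,-1],[0,0,0,0,0,-0.05,-1],[0,0,0,0,0,-0.075,-1],[0,0,0,0,0,-0.1,-1],[0,0,0,0,0,-0.125,-1],[0,0,0,0,0,-0.15,-1],[0,0,0,0,0,-0.175,-1],[0,0,0,0,0,-0.2,-1]])

```text
time_s: 12.68
ee_pos: [0.486, -0.238, 0.0754]
eef_rot: [-3.138, 0.002, 0.598]
force: [-5.6, 0.2, 3.7]
grip_width: 0.0131
```

```bash
python3 s.py
```

```text
{'time_s': 12.6833, 'qpos': array([-5.2300e-01,  4.2660e-01,  1.6738e+00, -1.0000e-04,  1.0454e+00,
        4.5000e-01]), 'joint_vel': array([ 0.0014, -0.0014, -0.0012,  0.0118, -0.0024,  0.2972]), 'tau': array([ 7.76700e-01, -5.40640e+01, -3.18948e+01,  1.08330e+00,
       -1.42630e+00,  1.53000e-02]), 'ee_pos': array([ 0.486 , -0.238 ,  0.0754]), 'eef_rot': array([-3.1378e+00,  2.0000e-03,  5.9790e-01]), 'force': array([-5.5713,  0.1974,  3.6802]), 'moment': array([-0.0082,  1.15  ,  0.6583]), 'grip_width': 0.013127770629190483}
```

Moment jumped to 0.66 N·m, so the stop is reached, and the width grew to 13.1 mm, so the jaws have overrun slightly. I'll ease back in small steps to find the seated yaw.

Call:
servo_tool(rows=[[0,0,0,0,0,0.02,-1],[0,0,0,0,0,0.03,-1],[0,0,0,0,0,0.03,-1],[0,0,0,0,0,0.03,-1],[0,0,0,0,0,0.03,-1],[0,0,0,0,0,0.03,-1],[0,0,0,0,0,0.03,-1],[0,0,0,0,0,0.03,-1]])

```text
time_s: 13.35
ee_pos: [0.486, -0.2379, 0.0753]
eef_rot: [-3.138, 0.002, 0.628]
force: [-1.4, 2.5, 3.6]
grip_width: 0.0123
```

```bash
python3 s.py
```

```text
{'time_s': 13.35, 'qpos': array([-5.2280e-01,  4.2670e-01,  1.6738e+00, -1.0000e-04,  1.0454e+00,
        4.2010e-01]), 'joint_vel': array([ 0.0004, -0.    , -0.0023,  0.0006,  0.0005,  0.0005]), 'tau': array([-1.02150e+00, -5.42893e+01, -3.12873e+01,  5.18000e-02,
       -9.68800e-01,  3.75400e-01]), 'ee_pos': array([ 0.486 , -0.2379,  0.0753]), 'eef_rot': array([-3.1377e+00,  1.9000e-03,  6.2790e-01]), 'force': array([-1.4264,  2.4718,  3.5636]), 'moment': array([0.4769, 0.4474, 0.3407]), 'grip_width': 0.012338242606987024}
```

Call:
servo_tool(rows=[[0,0,0,0,0,0.01,-1],[0,0,0,0,0,0.02,-1],[0,0,0,0,0,0.02,-1],[0,0,0,0,0,0.02,-1],[0,0,0,0,0,0.02,-1],[0,0,0,0,0,0.02,-1],[0,0,0,0,0,0.02,-1],[0,0,0,0,0,0.02,-1]])

```text
time_s: 14.02
ee_pos: [0.486, -0.2379, 0.0753]
eef_rot: [-3.138, 0.002, 0.648]
force: [-2.4, 3.6, 2.6]
grip_width: 0.0123
```

```bash
python3 s.py
```

```text
{'time_s': 14.0167, 'qpos': array([-5.2280e-01,  4.2670e-01,  1.6738e+00, -2.0000e-04,  1.0455e+00,
        4.0020e-01]), 'joint_vel': array([-0.0012,  0.0002, -0.0001,  0.0011,  0.0005, -0.0013]), 'tau': array([ -0.7934, -54.3422, -31.3123,   0.0689,  -0.9578,   0.287 ]), 'ee_pos': array([ 0.486 , -0.2379,  0.0753]), 'eef_rot': array([-3.1377e+00,  1.9000e-03,  6.4790e-01]), 'force': array([-2.3662,  3.5884,  2.5988]), 'moment': array([0.4229, 0.5347, 0.2963]), 'grip_width': 0.012290384289283347}
```

Call:
servo_tool(rows=[[0,0,0,0,0,0.01,-1],[0,0,0,0,0,0.02,-1],[0,0,0,0,0,0.02,-1],[0,0,0,0,0,0.02,-1],[0,0,0,0,0,0.02,-1],[0,0,0,0,0,0.02,-1],[0,0,0,0,0,0.02,-1],[0,0,0,0,0,0.02,-1]])

```text
time_s: 14.68
ee_pos: [0.486, -0.2379, 0.0753]
eef_rot: [-3.138, 0.002, 0.668]
force: [-3.3, 1.9, 2.6]
grip_width: 0.0123
```

```bash
python3 s.py
```

```text
{'time_s': 14.6833, 'qpos': array([-5.2270e-01,  4.2670e-01,  1.6738e+00, -3.0000e-04,  1.0454e+00,
        3.8040e-01]), 'joint_vel': array([ 0.001 , -0.0009,  0.0005,  0.0001, -0.0023,  0.0001]), 'tau': array([-6.60000e-01, -5.43691e+01, -3.13151e+01,  3.57000e-02,
       -9.44400e-01,  1.90200e-01]), 'ee_pos': array([ 0.486 , -0.2379,  0.0753]), 'eef_rot': array([-3.1376e+00,  1.9000e-03,  6.6780e-01]), 'force': array([-3.3396,  1.8932,  2.5848]), 'moment': array([0.3593, 0.4791, 0.1641]), 'grip_width': 0.012273530602096072}
```

Call:
servo_tool(rows=[[0,0,0,0,0,0.01,-1],[0,0,0,0,0,0.02,-1],[0,0,0,0,0,0.02,-1],[0,0,0,0,0,0.02,-1],[0,0,0,0,0,0.02,-1],[0,0,0,0,0,0.02,-1],[0,0,0,0,0,0.02,-1],[0,0,0,0,0,0.02,-1]])

```text
time_s: 15.35
ee_pos: [0.4861, -0.2379, 0.0753]
eef_rot: [-3.138, 0.002, 0.688]
force: [-2.2, 4.5, 2.3]
grip_width: 0.0119
```

```bash
python3 s.py
```

```text
{'time_s': 15.35, 'qpos': array([-5.2260e-01,  4.2670e-01,  1.6738e+00, -3.0000e-04,  1.0454e+00,
        3.6050e-01]), 'joint_vel': array([-0.0016, -0.0001, -0.0014, -0.0006, -0.0012,  0.0005]), 'tau': array([ -1.3097, -54.5429, -31.2049,  -0.3085,  -0.8048,   0.1363]), 'ee_pos': array([ 0.4861, -0.2379,  0.0753]), 'eef_rot': array([-3.1377e+00,  1.7000e-03,  6.8780e-01]), 'force': array([-2.1794,  4.4771,  2.2732]), 'moment': array([0.5631, 0.2751, 0.1446]), 'grip_width': 0.011946721273513053}
```

Call:
servo_tool(rows=[[0,0,0,0,0,0.01,-1],[0,0,0,0,0,0.02,-1],[0,0,0,0,0,0.02,-1],[0,0,0,0,0,0.02,-1],[0,0,0,0,0,0.02,-1],[0,0,0,0,0,0.02,-1],[0,0,0,0,0,0.02,-1],[0,0,0,0,0,0.02,-1]])

```text
time_s: 16.02
ee_pos: [0.4861, -0.2378, 0.0753]
eef_rot: [-3.138, 0.002, 0.708]
force: [-1.0, 5.2, 2.3]
grip_width: 0.012
```

```bash
python3 s.py
```

```text
{'time_s': 16.0167, 'qpos': array([-5.2250e-01,  4.2670e-01,  1.6738e+00, -3.0000e-04,  1.0453e+00,
        3.4070e-01]), 'joint_vel': array([-0.0018, -0.0008, -0.0004, -0.0003,  0.0005, -0.0003]), 'tau': array([-2.05880e+00, -5.46975e+01, -3.10278e+01, -7.29100e-01,
       -6.26500e-01,  4.77000e-02]), 'ee_pos': array([ 0.4861, -0.2378,  0.0753]), 'eef_rot': array([-3.1377e+00,  1.7000e-03,  7.0780e-01]), 'force': array([-0.974 ,  5.1971,  2.2987]), 'moment': array([ 0.7632, -0.0228,  0.0429]), 'grip_width': 0.012036127981099497}
```

The torque is about zero near yaw 0.71. I'll open a little and measure the tab's seated angle with the camera.

Call:
servo_tool(rows=[[0,0,0,0,0,0,-0.6],[0,0,0,0,0,0,-0.3],[0,0,0.03,0,0,0,0],[0,0,0.06,0,0,0,0.5],[0,0,0.09,0,0,0,1],[0,0,0.12,0,0,0,1],[0,0,0.12,0,0,0,1],[0,0,0.12,0,0,0,1]])

```text
time_s: 16.68
ee_pos: [0.4866, -0.2384, 0.1966]
eef_rot: [-3.141, 0.001, 0.708]
force: [-0.8, 0.7, -0.9]
grip_width: 0.062
```

```bash
python3 w.py w5
```

```text
16.6833 [ 0.4866 -0.2384  0.1966] [-3.141e+00  1.000e-03  7.080e-01] [-5.230e-01  2.900e-01  1.555e+00 -1.000e-03  1.298e+00  3.410e-01]
z hist {np.float64(0.055): np.int64(17), np.float64(0.056): np.int64(32), np.float64(0.057): np.int64(277), np.float64(0.058): np.int64(1936), np.float64(0.059): np.int64(3384), np.float64(0.06): np.int64(1295), np.float64(0.061): np.int64(229), np.float64(0.062): np.int64(386), np.float64(0.063): np.int64(530), np.float64(0.064): np.int64(205), np.float64(0.065): np.int64(79), np.float64(0.066): np.int64(58), np.float64(0.067): np.int64(22), np.float64(0.068): np.int64(0), np.float64(0.069): np.int64(0), np.float64(0.07): np.int64(0), np.float64(0.071): np.int64(0), np.float64(0.072): np.int64(0)}
rect mm (512.1080322265625, -265.0083312988281) (66.2396469116211, 140.07546997070312) 41.36009979248047
tab n 533
tab mean [ 0.4896 -0.2369  0.0966] max z 0.0995035336217236 ((488.585693359375, -237.52076721191406), (35.43140411376953, 11.82453727722168), 40.69221496582031)
press_pad 0.94 [383.4 190.3] [ 0.5316 -0.291   0.0626]
press_pad 0.9 [537.6  82.3] [ 0.7053 -0.3359  0.0433]
screw_head 0.71 [309.5 193.8] [ 0.4883 -0.2326  0.0969]
screw_head 0.64 [500.6  62.9] [ 0.6851 -0.289   0.063 ]
```

View pics/w5.png

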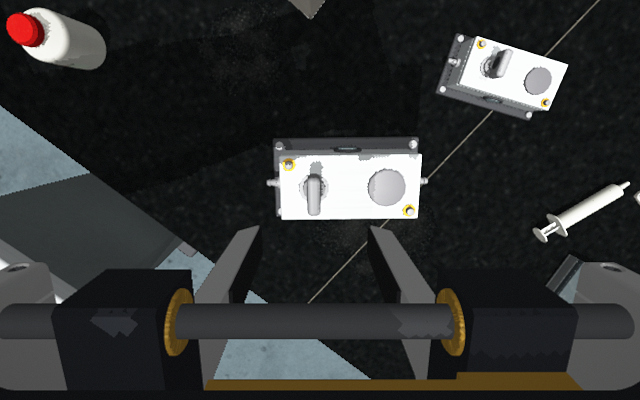

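The tab at px (314,193) has its wide side at 40.7° (0.710 rad), square to the jaws at 0.708, and the lid is still home. I'll regrip and check it's still seated with a small clockwise nudge.

Call:
servo_tool(rows=[[0.001,0.0007,-0.03,0,0,0,0.4],[0.0017,0.0007,-0.06,0,0,0,0.2],[0.0017,0.0007,-0.085,0,0,0,0],[0.0017,0.0007,-0.1,0,0,0,0],[0.0017,0.0007,-0.112,0,0,0,0],[0.0017,0.0007,-0.121,0,0,0,-0.2],[0.0017,0.0007,-0.121,0,0,0,-0.4],[0.0017,0.0007,-0.121,0,0,0,-0.6]])

```text
time_s: 17.5
ee_pos: [0.4874, -0.2371, 0.0731]
eef_rot: [-3.136, 0.003, 0.708]
force: [0.2, -0.0, -0.4]
grip_width: 0.03
```

Call:
servo_tool(rows=[[0,0,0,0,0,0,-0.7],[0,0,0,0,0,0,-1],[0,0,0,0,0,0,-1],[0,0,0,0,0,0,-1],[0,0,0,0,0,0,-1],[0,0,0,0,0,0,-1],[0,0,0,0,0,0,-1],[0,0,0,0,0,0,-1]], newtons=30)

```text
time_s: 18.17
ee_pos: [0.4874, -0.2368, 0.0739]
eef_rot: [-3.136, 0.002, 0.708]
force: [-4.7, 4.1, 6.4]
grip_width: 0.0115
```

```bash
python3 s.py
```

```text
{'time_s': 18.1667, 'qpos': array([-5.1970e-01,  4.3110e-01,  1.6710e+00, -3.0000e-04,  1.0459e+00,
        3.4320e-01]), 'joint_vel': array([-0.0011, -0.0016,  0.0001,  0.0007, -0.0008,  0.0013]), 'tau': array([ -1.3336, -52.9225, -31.0883,  -0.2061,  -1.4729,   0.1903]), 'ee_pos': array([ 0.4874, -0.2368,  0.0739]), 'eef_rot': array([-3.1356e+00,  2.4000e-03,  7.0800e-01]), 'force': array([-4.6826,  4.1441,  6.4458]), 'moment': array([0.7847, 0.7615, 0.1344]), 'grip_width': 0.01151368946218361}
```

Call:
servo_tool(rows=[[0,0,0,0,0,-0.02,-1],[0,0,0,0,0,-0.04,-1],[0,0,0,0,0,-0.06,-1],[0,0,0,0,0,-0.06,-1],[0,0,0,0,0,-0.06,-1],[0,0,0,0,0,-0.06,-1],[0,0,0,0,0,-0.06,-1],[0,0,0,0,0,-0.06,-1]])

```text
time_s: 18.83
ee_pos: [0.4874, -0.2367, 0.074]
eef_rot: [-3.136, 0.002, 0.648]
force: [-1.9, 2.2, 0.3]
grip_width: 0.0122
```

```bash
python3 s.py
```

```text
{'time_s': 18.8333, 'qpos': array([-5.1990e-01,  4.3100e-01,  1.6710e+00,  2.0000e-04,  1.0462e+00,
        4.0260e-01]), 'joint_vel': array([ 0.0009,  0.0007,  0.0005,  0.0009,  0.001 , -0.0007]), 'tau': array([ -1.1254, -55.5988, -31.7214,   0.208 ,  -0.7577,   0.5867]), 'ee_pos': array([ 0.4874, -0.2367,  0.074 ]), 'eef_rot': array([-3.1355e+00,  2.4000e-03,  6.4830e-01]), 'force': array([-1.9043,  2.1545,  0.3179]), 'moment': array([0.3331, 0.4049, 0.5967]), 'grip_width': 0.012243160648272381}
```

Seated is confirmed: a steady 0.59 N·m holds at no motion against 0.08 friction. Seated yaw is about 0.72 (camera 0.71, torque zero 0.71–0.735, cell axis 0.722). Backing off to yaw ≈2.30.

Call:
servo_tool(rows=[[0,0,0,0,0,0.1,-1],[0,0,0,0,0,0.2,-1],[0,0,0,0,0,0.3,-1],[0,0,0,0,0,0.4,-1],[0,0,0,0,0,0.5,-1],[0,0,0,0,0,0.6,-1],[0,0,0,0,0,0.7,-1],[0,0,0,0,0,0.8,-1]])

```text
time_s: 19.5
ee_pos: [0.4869, -0.2365, 0.074]
eef_rot: [-3.134, 0.002, 1.452]
force: [-5.6, 3.3, 3.1]
grip_width: 0.0119
```

```bash
python3 s.py
```

```text
{'time_s': 19.5, 'qpos': array([-0.5177,  0.4299,  1.6726, -0.0049,  1.0451, -0.3966]), 'joint_vel': array([ 0.0022, -0.0046,  0.0055, -0.0082, -0.0026, -1.1872]), 'tau': array([ -0.2036, -54.8108, -32.9427,  -0.067 ,  -1.7007,   2.3917]), 'ee_pos': array([ 0.4869, -0.2365,  0.074 ]), 'eef_rot': array([-3.1343e+00,  1.6000e-03,  1.4522e+00]), 'force': array([-5.6421,  3.2857,  3.0687]), 'moment': array([ 0.6314,  1.0135, -0.1393]), 'grip_width': 0.011933344083406934}
```

Call:
servo_tool(rows=[[0,0,0,0,0,0.1,-1],[0,0,0,0,0,0.2,-1],[0,0,0,0,0,0.3,-1],[0,0,0,0,0,0.4,-1],[0,0,0,0,0,0.5,-1],[0,0,0,0,0,0.6,-1],[0,0,0,0,0,0.7,-1],[0,0,0,0,0,0.75,-1]])

```text
time_s: 20.17
ee_pos: [0.4864, -0.2366, 0.074]
eef_rot: [-3.134, 0.001, 2.207]
force: [-6.4, 1.3, 2.4]
grip_width: 0.012
```

```bash
python3 s.py
```

```text
{'time_s': 20.1667, 'qpos': array([-0.5167,  0.4273,  1.6764, -0.0086,  1.0406, -1.1485]), 'joint_vel': array([ 0.0008, -0.0026,  0.0036, -0.0011, -0.0056, -0.52  ]), 'tau': array([ 1.2827e+00, -5.4816e+01, -3.2635e+01,  3.9870e-01, -1.5033e+00,
        4.7200e-02]), 'ee_pos': array([ 0.4864, -0.2366,  0.074 ]), 'eef_rot': array([-3.1337e+00,  6.0000e-04,  2.2070e+00]), 'force': array([-6.406 ,  1.2572,  2.3614]), 'moment': array([ 0.2366,  1.0345, -0.0652]), 'grip_width': 0.012047696709995186}
```

Last 0.1 rad, then a check.

Call:
servo_tool(rows=[[0,0,0,0,0,0.04,-1],[0,0,0,0,0,0.07,-1],[0,0,0,0,0,0.09,-1],[0,0,0,0,0,0.095,-1],[0,0,0,0,0,0.095,-1],[0,0,0,0,0,0.095,-1],[0,0,0,0,0,0.095,-1],[0,0,0,0,0,0.095,-1]])

```text
time_s: 20.83
ee_pos: [0.4863, -0.2366, 0.0741]
eef_rot: [-3.134, 0.0, 2.301]
force: [-4.3, 0.7, 1.5]
grip_width: 0.012
```

```bash
python3 s.py; python3 w.py w6; cat > t.py <<'E'
from fit import *
p=cams.camera("top");save(p,"top1.png");fitlid(cloud(p))
E
python3 t.py
```

```text
{'time_s': 20.8333, 'qpos': array([-0.5167,  0.4269,  1.677 , -0.009 ,  1.0398, -1.2428]), 'joint_vel': array([-0.    ,  0.0005, -0.0019, -0.    , -0.0002, -0.001 ]), 'tau': array([ 8.30200e-01, -5.51404e+01, -3.20647e+01,  1.95200e-01,
       -1.02040e+00, -4.83000e-02]), 'ee_pos': array([ 0.4863, -0.2366,  0.0741]), 'eef_rot': array([-3.1335e+00,  4.0000e-04,  2.3015e+00]), 'force': array([-4.3291,  0.7178,  1.5163]), 'moment': array([ 0.2414,  0.658 , -0.0566]), 'grip_width': 0.012033984683076026}
20.8333 [ 0.4863 -0.2366  0.0741] [-3.134  0.     2.301] [-0.517  0.427  1.677 -0.009  1.04  -1.243]
z hist {np.float64(0.055): np.int64(30), np.float64(0.056): np.int64(51), np.float64(0.057): np.int64(174), np.float64(0.058): np.int64(1689), np.float64(0.059): np.int64(3630), np.float64(0.06): np.int64(1262), np.float64(0.061): np.int64(170), np.float64(0.062): np.int64(214), np.float64(0.063): np.int64(387), np.float64(0.064): np.int64(110), np.float64(0.065): np.int64(49), np.float64(0.066): np.int64(63), np.float64(0.067): np.int64(16), np.float64(0.068): np.int64(0), np.float64(0.0
[... 560 characters left out ...]
]
z hist {np.float64(0.055): np.int64(6), np.float64(0.056): np.int64(9), np.float64(0.057): np.int64(19), np.float64(0.058): np.int64(17), np.float64(0.059): np.int64(27), np.float64(0.06): np.int64(16), np.float64(0.061): np.int64(10), np.float64(0.062): np.int64(1), np.float64(0.063): np.int64(0), np.float64(0.064): np.int64(0), np.float64(0.065): np.int64(0), np.float64(0.066): np.int64(0), np.float64(0.067): np.int64(0), np.float64(0.068): np.int64(0), np.float64(0.069): np.int64(0), np.float64(0.07): np.int64(0), np.float64(0.071): np.int64(0), np.float64(0.072): np.int64(0)}
rect mm (522.1535034179688, -252.994873046875) (50.13810729980469, 145.40957641601562) 31.7573299407959
tab n 0
```

View pics/w6.png

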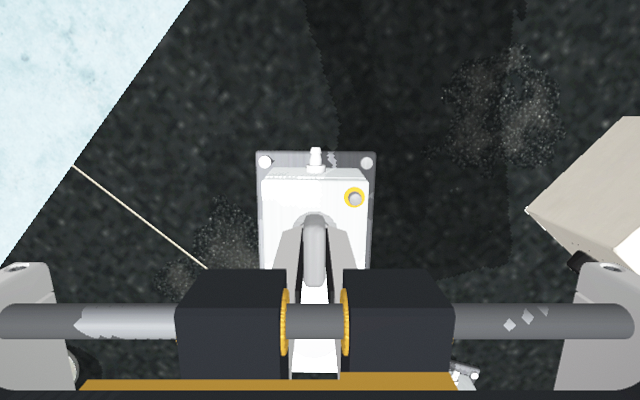

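View pics/top1.png

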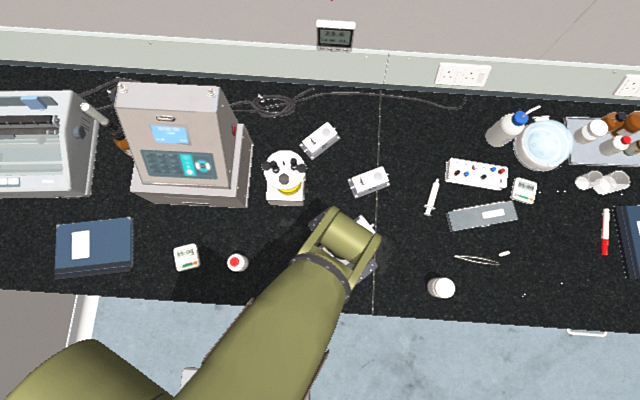

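The tab at px (315,250) now lies along the cell's long axis, square in the jaws. The lid height is unchanged and the top view shows nothing else moved.

```bash
python3 -c "
from station import hand_in
print(hand_in())"
```

```text
the job is handed in; nothing more can be done
None
```

The flow cell is closed up as asked and the job is handed in at about 21 s of the 64 s allowed.

- **Lid:** I pressed the pad until it stopped at 63.6 mm (home is 63.5 mm). It did not move when the force rose from 13 to 22 N. Depth readings of the lid top stayed at home height through to the end.
- **Screw:** I then turned it about 1.7 rad clockwise to its stop. A second nudge after regripping held 0.59 N·m without moving, against 0.08 N·m of friction.
- **Regrip:** I opened the gripper once with the screw seated, because the jaws had overrun by about 0.1 rad at the stop. This let me measure the tab's true angle before gripping it again.
- **Back-off:** I backed it off 1.58 rad to tool yaw 2.30. The seated yaw is uncertain by about 0.02 rad: the camera gave 0.71, the torque readings 0.71–0.735 and the cell's axis 0.722.
- **End state:** The gripper still holds the head at a width of 12.0 mm with a 30 N grip. The final top picture shows the bystanders and look-alikes where they were.

The networks' points on the gripped head were up to about 5 mm off the fitted position, so I used the depth fit. The top camera could not confirm the final state of the lid and tab because the arm hid them; the wrist camera did.

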